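# Unstack the washed pots onto their drip trays

### The job

The washed decorating pots were left upside down in two piles on the drainer and cannot dry. Take the piles apart and set each pot down gently, still upside down, flat inside the rim of the black drip tray of its own shape and size (oblong cup lengthwise in the oblong tray). Do not tip any pot over, and leave the amber jar and the brass weight standing where they are.

Things in the scene. Friction and masses are not known exactly. Their poses are not given: they have to be found in the camera images.
- round_pot: Large round white plastic pot, upside down, 50 mm tall: body 60 mm in diameter, mouth rim 68 mm in diameter and 6 mm tall at the bottom, flat top. About 140 g. Behaves as a solid block. Origin at the centre of its underside (the mouth rim, on which it stands), z up. It stands on the drainer as the lower one of a pile, with one of the two grey cups on it (which one varies).
- square_pot: Large square white plastic pot, upside down, 50 mm tall: body 56 x 56 mm, mouth rim 64 x 64 mm and 6 mm tall at the bottom, flat top; x and y square to its sides. About 140 g. Behaves as a solid block. Origin at the centre of its underside (the mouth rim, on which it stands), z up. It stands on the drainer as the lower one of the other pile, with the other grey cup on it.
- small_cup: Small round grey plastic cup, upside down, 40 mm tall: body 38 mm in diameter, mouth rim 44 mm in diameter and 6 mm tall at the bottom, flat top. About 60 g. Behaves as a solid block. Origin at the centre of its underside (the mouth rim, on which it stands), z up. At the start it stands on top of one of the white pots.
- oblong_cup: Small oblong grey plastic cup, upside down, 40 mm tall: body 46 mm (along x) x 26 mm (along y), mouth rim 52 x 32 mm and 6 mm tall at the bottom, flat top. About 60 g. Behaves as a solid block. Origin at the centre of its underside (the mouth rim, on which it stands), z up. At the start it stands on top of the other white pot.
- round_tray: Large round black plastic drip tray, 96 mm in outer and 88 mm in inner diameter, for the large round pot. Fixed to the drainer (it cannot be moved). Origin: centre of its underside, z up. Floor 4 mm thick (a pot standing in it has its origin 4 mm above the tray's); a 4 mm wide rim rises 4 mm above the floor (8 mm above the drainer).
- square_tray: Square black plastic drip tray, 92 x 92 mm outside, 84 x 84 mm inside, sides along x and y, for the square pot. Fixed to the drainer (it cannot be moved). Origin: centre of its underside, z up. Floor 4 mm thick (a pot standing in it has its origin 4 mm above the tray's); a 4 mm wide rim rises 4 mm above the floor (8 mm above the drainer).
- small_tray: Small round black plastic drip tray, 72 mm in outer and 64 mm in inner diameter, for the small round cup. Fixed to the drainer (it cannot be moved). Origin: centre of its underside, z up. Floor 4 mm thick (a pot standing in it has its origin 4 mm above the tray's); a 4 mm wide rim rises 4 mm above the floor (8 mm above the drainer).
- oblong_tray: Oblong black plastic drip tray, 80 mm (x) x 60 mm (y) outside, 72 x 52 mm inside, for the oblong cup. Fixed to the drainer (it cannot be moved). Origin: centre of its underside, z up. Floor 4 mm thick (a pot standing in it has its origin 4 mm above the tray's); a 4 mm wide rim rises 4 mm above the floor (8 mm above the drainer).
- jar: Bystander: squat closed amber glass jar, 50 mm in diameter, 65 mm tall, loose, stands among the pots. Origin: centre of its underside. Nothing unlisted taller than 30 mm stands near the pots and trays; bottles, tins and tools stand along the far edge and the sides of the drainer.
- pad_weight: Bystander: round brass weight with a neck, 48 mm in diameter, 55 mm tall, loose. Origin: centre of its underside.
There are look-alikes about, which are no part of the job. Leave any turquoise look-alike of the square_tray alone.

How it is judged:
By the outcome, as a careful person would: the job done as asked, in the order asked, and still so for the second after the job is handed in, with the robot touching nothing.
It also fails if it takes over 102 s, if anything falls off the work surface, if the arm or the gripper's body presses on something with over 40 N, if the wrist force passes 120 N, or if a joint passes its speed limit or range.

### The arm

A 6-joint arm with a two-finger parallel gripper is mounted at the origin on the work surface. World frame = base frame: x ahead of the robot, y to its left, z up, the work surface at z = 0. Lengths are in m, angles in degrees, forces in N, time in s.
With the tool pointing down it reaches from about 0.25 to 0.725 m from the base axis. Payload 4 kg.
Tool frame: the origin (TCP) lies midway between the tips of the shut fingers; the grasp point (between the pads) lies 19 mm behind it (robot.hold_point_z is the distance from the TCP to the grasp point, in m); z points along the fingers, y is the direction in which the jaws open and shut (so a half turn about z gives the same grasp; the last joint's range is limited). The gripper opens to 85 mm and grips with 20 to 120 N. Pads are 22 mm wide; open, the fingers measure 114 mm over their backs; the gripper's body (76 mm by 85 mm) begins 54 mm behind the grasp point. The pads swing forward as they close: fully open they stand 13 mm farther back than shut.
Start: joints at [70.417, 13.785, 0.286, 76.501, 0, 90], TCP at [0.168, 0.471, 0.231] pointing down, gripper open.
Joint ranges: [-155.79, 155.79], [-60.16, 107.12], [-62.33, 73.08], [-114, 123.19], [-81.49, 82.49], [-180, 180]. Speed limits (degrees/s): [159.86, 159.86, 180, 180, 180, 180].

### API

Orientations are given as [roll, pitch, yaw] about the fixed x, y, z axes, in that order (R = Rz(yaw) Ry(pitch) Rx(roll)).
In Python, from bench import robot gives the robot as it stands.
- The arm moves only by the tool drive_tool, never from a script. Its argument "deltas" is a list of rows, each a list of 7 numbers: the turn, a rotation vector about the tool's x, y, z in degrees, then the shift along the tool's x, y, z in mm, then the opening, from -1 (shut) to 1 (fully open), so that 0 is half open. In form: [[ax, ay, az, dx, dy, dz, grip], ...]. A call has 1 to 5 rows; each row shifts and turns the pose as measured when the row begins, along the tool's axes as they then stand; what a row does not reach is not made up. A row lasts 1/8 s, in which the tool goes at most 62.5 mm and 10.7 degrees, less where a joint would pass 70% of its speed; a pose out of reach is approached as far as the arm can. A call is refused whole if a number of a shift passes 62.5 or a number of a turn 10.7, either way. A call with a gripper value outside its range is refused whole. The fingers move at their own pace and stop on an object; "newtons" is the grip in N (left out, the last holds). Time passes only in rows, so rows that do not move let the fingers close. It gives the time, the measured TCP pose, the force and the opening at its end, in the units of the state.
- robot.sense(): the state, without advancing time (a new reading comes with each control period).
- robot.read_camera(name): name is "side" or "top" or "wrist"; returns (picture, depth): 480x640x3 uint8, red, green, blue; 480x640 float32, m along the optical axis (not along the pixel's ray), 0 where there is no reading.
- robot.get_calibration(name): a dict with "K" (3x3 intrinsics, pixels), "eye" and "attitude" of the camera in the world; the wrist camera has in their place "mount" (4x4, takes a point from camera to tool coordinates, whose origin is the TCP and whose axes are the flange's). Camera axes: x right, y down, z forward; pixel columns grow to the right and rows downward; lengths in m; the calibration is good to about 2 mm. A picture is of the moment at which its call begins: read the wrist's pose just before it. get_calibration takes no time and is no camera call.
- robot.close_job(): hands the job in, once; it reports no verdict.
The state is a dict: "t": time; "joint_pos": joint angles; "qvel": joint speeds; "effort": joint torques, N m; "ee_pos": TCP position; "eef_rot": TCP orientation; "wrist_force": force on the tool from outside, world axes, zero at the start; "torque": the same for the moment, N m; "width": finger opening in m.
Only numpy, scipy, OpenCV 4.12 (cv2) and the standard library are available. Lean on these libraries where they do the work, as an engineer would, in place of code of your own. Each camera call takes 0.05 s, during which the arm holds its last target. There are 200 camera calls.

## Working session

There is one attempt and no reset: what is moved stays moved. The work goes in short steps, Python scripts to look and compute and a tool call to move; the robot and the scene stay as the last step left them, time stands still between calls to the robot, and variables do not carry over. Pictures are saved under pics/ and viewed, about 12 in all and at most 16, crops included, and the job is handed in when it is done.

Besides the shell and the picture viewer there is one more tool, called after "Call:" as a command line: name --pt "numbers of a row" for each row, then --argument value for the rest. drive_tool: Moves the arm, as the interface text tells. Its arguments: {"type":"object","properties":{"deltas":{"type":"array","items":{"type":"array","items":{"type":"number"}}},"newtons":{"type":"number"}},"required":["deltas"]}

```bash
mkdir -p pics; ls
python3 - <<'E'
from bench import robot
import cv2,numpy as np
print(robot.sense())
for n in("top","side"):
    p,d=robot.read_camera(n); np.savez(f"pics/{n}0.npz",p=p,d=d)
    cv2.imwrite(f"pics/{n}0.png",p[:,:,::-1]); print(n,robot.get_calibration(n))
print(robot.get_calibration("wrist"),robot.hold_point_z)
E
```

```text
pics
{'t': 0.0, 'joint_pos': array([7.04174079e+01, 1.38305961e+01, 2.11689450e-01, 7.65025919e+01,
       1.56936044e-03, 8.99980955e+01]), 'qvel': array([ 0.10808071,  0.02365475, -0.0305289 , -0.01566122, -0.04499312,
        0.0414852 ]), 'effort': array([-1.20123270e-03, -3.72319829e+01,  2.52407545e+01,  1.70260342e-02,
       -1.46776019e-04,  3.56121106e-06]), 'ee_pos': array([0.16735509, 0.47046475, 0.23041346]), 'eef_rot': array([-1.79878501e+02, -1.57339553e-03,  1.60419309e+02]), 'wrist_force': array([ 1.18870991,  0.04844381, -0.49385146]), 'torque': array([-0.04382355, -0.00204697, -0.00934932]), 'width': 0.08546860963593458}
top {'K': array([[572.01281391,   0.        , 325.27970097],
       [  0.        , 572.01281391, 239.80728243],
       [  0.        ,   0.        ,   1.        ]]), 'eye': array([0.30779637, 0.05303134, 1.37973277]), 'attitude': array([-170.65482663,    1.16173888,  -88.96181107])}
side {'K': array([[593.18408817,   0.        , 313.84151065],
       [  0.        , 593.18408817, 241.85745663],
       [  0.        ,   0.        ,   1.        ]]), 'eye': array([ 0.09111064, -0.67933436,  0.79601969]), 'attitude': array([-131.20273235,   -0.3635089 ,  -29.02041549])}
{'K': array([[431.71488914,   0.        , 321.26911266],
       [  0.        , 431.71488914, 244.2688715 ],
       [  0.        ,   0.        ,   1.        ]]), 'mount': array([[-1.09246825e-03, -9.53592265e-01, -3.01098984e-01,
         7.75738203e-02],
       [ 9.99999386e-01, -9.86636717e-04, -5.03550132e-04,
        -4.16816031e-04],
       [ 1.83106198e-04, -3.01099349e-01,  9.53592758e-01,
        -1.43317676e-01],
       [ 0.00000000e+00,  0.00000000e+00,  0.00000000e+00,
         1.00000000e+00]])} 0.0187
```

View pics/top0.png

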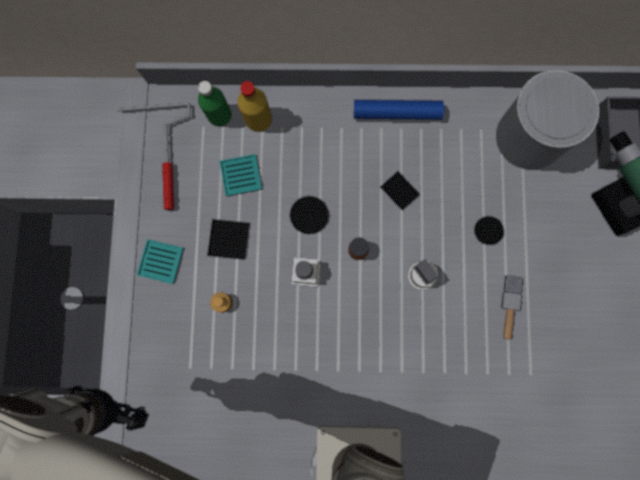

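View pics/side0.png

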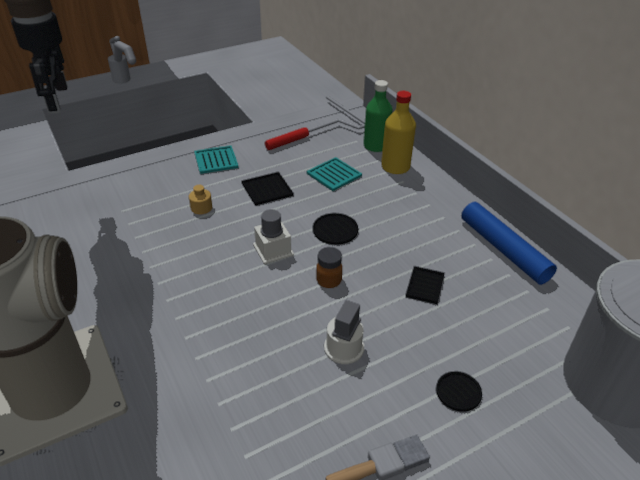

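The top view shows the black trays: square at (229,239), round at (309,215), oblong at (400,190) and small at (489,230). The small cup sits on the square pot at (305,271), and the oblong cup on the round pot at (423,273). The jar is at (359,249), the weight at (221,302), and the turquoise decoys are on the left.

```bash
cat > h.py <<'E'
import numpy as np,cv2
from scipy.spatial.transform import Rotation as R
from bench import robot
def pose(n):
    c=robot.get_calibration(n)
    if n!="wrist": return c["K"],R.from_euler("xyz",c["attitude"],degrees=True).as_matrix(),np.array(c["eye"])
    s=robot.sense(); A=R.from_euler("xyz",s["eef_rot"],degrees=True).as_matrix(); M=c["mount"]
    return c["K"],A@M[:3,:3],A@M[:3,3]+s["ee_pos"]
def ray(P,uv,z):
    K,A,e=P; uv=np.asarray(uv,float).reshape(-1,2)
    d=(A@np.linalg.inv(K)@np.c_[uv,np.ones(len(uv))].T).T
    return e+d*((z-e[2])/d[:,2])[:,None]
def cloud(P,D):
    K,A,e=P; v,u=np.indices(D.shape); q=np.linalg.inv(K)@np.stack([u.ravel(),v.ravel(),np.ones(u.size)])
    return ((A@(q*D.ravel())).T+e).reshape(*D.shape,3)
def rect(P,cnt,z):
    X=ray(P,cnt,z)[:,:2]*1000; r=cv2.minAreaRect(X.astype(np.float32)); c,rad=cv2.minEnclosingCircle(X.astype(np.float32))
    return "rect c %s size %s ang %.1f"%(np.round(r[0],1),np.round(r[1],1),r[2])+" | circ %s r %.1f"%(np.round(c,1),rad)
def biggest(m,box):
    x0,y0,x1,y1=box; k=np.zeros_like(m); k[y0:y1,x0:x1]=m[y0:y1,x0:x1]
    return max(cv2.findContours(k,cv2.RETR_EXTERNAL,cv2.CHAIN_APPROX_NONE)[0],key=cv2.contourArea)
E
python3 - <<'E'
from h import *
f=np.load("pics/top0.npz");p,d=f["p"],f["d"];P=pose("top")
hsv=cv2.cvtColor(p,cv2.COLOR_RGB2HSV)
m=(hsv[...,2]<45).astype(np.uint8)*255
for n,(u,v) in dict(sq=(229,239),rd=(309,215),ob=(400,190),sm=(489,230)).items():
    print(n,rect(P,biggest(m,(u-28,v-28,u+28,v+28)),.008))
X=cloud(P,d)
for n,(u,v) in dict(sqpile=(305,271),rdpile=(423,273),jar=(359,249),wt=(221,302)).items():
    b=(slice(v-28,v+28),slice(u-28,u+28)); Y=X[b].reshape(-1,3)
    print(n,np.round(np.percentile(Y[:,2],[5,50,90,97,99.5]),3))
    for lo,hi in((.08,.1),(.04,.06)):
        q=(Y[:,2]>lo)&(Y[:,2]<hi)
        if q.sum()>9: 
            r=cv2.minAreaRect((Y[q,:2]*1000).astype(np.float32));print(lo,q.sum(),np.round(Y[q].mean(0),4),r)
V=cv2.resize(p[180:340,180:520,::-1],None,fx=2.35,fy=2.35,interpolation=2);cv2.imwrite("pics/crop1.png",V)
E
```

```text
sq rect c [531.8 321.7] size [90.1 87.2] ang 85.3 | circ [531.9 322.4] r 60.6
rd rect c [594.3 126. ] size [90.1 88.4] ang 1.0 | circ [595.7 125.2] r 46.5
ob rect c [658.9 -95.2] size [76.8 56.7] ang 44.3 | circ [659.2 -96.4] r 45.2
sm rect c [ 563.1 -310.2] size [64.  65.5] ang 0.8 | circ [ 562.6 -311.2] r 34.1
sqpile [-0.004  0.002  0.054  0.091  0.096]
0.08 219 [0.4533 0.1316 0.0906] ((454.04095458984375, 132.362548828125), (36.40986251831055, 36.347251892089844), 1.7577259540557861)
0.04 344 [0.4528 0.1294 0.051 ] ((454.4700012207031, 131.16676330566406), (56.01767349243164, 56.628360748291016), 85.4852523803711)
rdpile [-0.004  0.002  0.057  0.092  0.096]
0.08 247 [ 0.4531 -0.1474  0.0906] ((453.7795715332031, -148.01956176757812), (45.72188949584961, 26.499637603759766), 36.68851089477539)
0.04 257 [ 0.4441 -0.1438  0.0517] ((450.7551574707031, -148.5387725830078), (58.882728576660156, 58.849700927734375), 32.26911544799805)
jar [-0.004  0.001  0.044  0.067  0.072]
0.04 32 [0.4957 0.0112 0.0483] ((498.0300598144531, 11.775318145751953), (44.37080383300781, 19.844593048095703), 64.72084045410156)
wt [-4.00e-03  1.00e-03  3.30e-02  5.00e-02  1.38e+00]
0.04 125 [0.3781 0.3281 0.0497] ((377.4073181152344, 328.0757141113281), (40.23814010620117, 41.35260772705078), 37.80181884765625)
```

View pics/crop1.png

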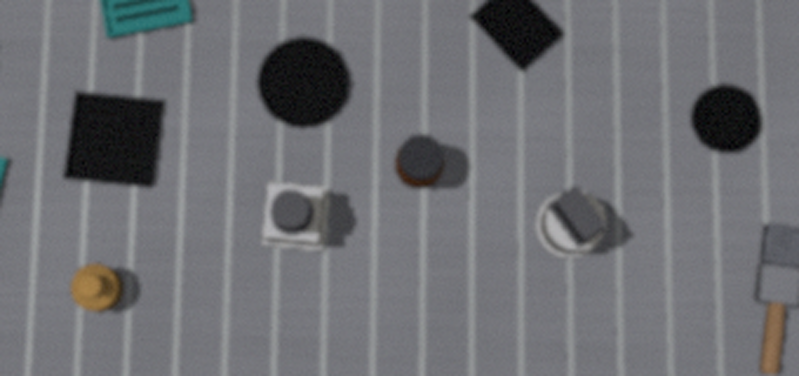

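```bash
cat >> h.py <<'E'
def rows(wps,start=None,step=60,turn=10):
    """wps: (x,y,z mm, yaw, grip); prints tool-axis rows, tool kept pointing down"""
    s=robot.sense(); p=s["ee_pos"]*1000; A=R.from_euler("xyz",s["eef_rot"],degrees=True)
    print("at",p.round(1),s["eef_rot"].round(1),"t",round(s["t"],2),"w",round(s["width"]*1000,1))
    for x,y,z,yaw,g in wps:
        q=np.array([x,y,z]); B=R.from_euler("xyz",[180,0,yaw],degrees=True)
        rv=(A.inv()*B).as_rotvec(degrees=True); n=int(max(1,np.ceil(np.linalg.norm(q-p)/step),np.ceil(np.linalg.norm(rv)/turn)))
        for i in range(n):
            Ai=A*R.from_rotvec(rv*i/n,degrees=True)
            print([float(v) for v in np.r_[(rv/n).round(1),(Ai.inv().apply((q-p)/n)).round(0),g]])
        print("--"); p,A=q,B
def look(name,view=True):
    P=pose("wrist"); im,D=robot.read_camera("wrist"); np.savez(f"pics/{name}.npz",p=im,d=D,K=P[0],A=P[1],e=P[2])
    if view: cv2.imwrite(f"pics/{name}.png",im[:,:,::-1])
    return P,im,D
E
python3 -c "
from h import *
rows([(454,132,200,175,1)],step=58)"
```

```text
at [167.4 470.5 230.5] [-179.9   -0.   160.4] t 0.1 w 85.0
[-0.0, -0.0, -1.8, -48.0, -28.0, 4.0, 1.0]
[-0.0, -0.0, -1.8, -47.0, -29.0, 4.0, 1.0]
[-0.0, -0.0, -1.8, -46.0, -31.0, 4.0, 1.0]
[-0.0, -0.0, -1.8, -45.0, -32.0, 4.0, 1.0]
[-0.0, -0.0, -1.8, -44.0, -34.0, 4.0, 1.0]
[-0.0, -0.0, -1.8, -43.0, -35.0, 4.0, 1.0]
[-0.0, -0.0, -1.8, -42.0, -36.0, 4.0, 1.0]
[-0.0, -0.0, -1.8, -41.0, -38.0, 4.0, 1.0]
--
```

Call:
drive_tool --pt "0 0 -1.8 -48 -28 4 1" --pt "0 0 -1.8 -47 -29 4 1" --pt "0 0 -1.8 -46 -31 4 1" --pt "0 0 -1.8 -45 -32 4 1" --pt "0 0 -1.8 -44 -34 4 1" --newtons 30

```text
t: 0.72
ee_pos: [0.3494, 0.2566, 0.208]
eef_rot: [-179.8, -0.1, 170.3]
wrist_force: [1.3, -0.0, -0.7]
width: 0.0856
```

Call:
drive_tool --pt "0 0 -1.8 -43 -35 4 1" --pt "0 0 -1.8 -42 -36 4 1" --pt "0 0 -1.8 -41 -38 4 1" --pt "0 0 0 0 0 0 1"

```text
t: 1.23
ee_pos: [0.4632, 0.1235, 0.1942]
eef_rot: [-179.8, -0.2, 175.5]
wrist_force: [-0.7, 0.6, 0.8]
width: 0.0853
```

```bash
python3 -c "
from h import *
rows([(454,132,200,175,1)])
P,im,D=look('w1')
X=cloud(P,D)
for lo,hi in((.08,.1),(.042,.06)):
    Y=X[(X[...,2]>lo)&(X[...,2]<hi)&(abs(X[...,0]-.454)<.07)&(abs(X[...,1]-.132)<.06)]
    print(len(Y),np.median(Y[:,2]),cv2.minAreaRect((Y[:,:2]*1000).astype(np.float32)))
"
```

```text
at [463.2 123.5 194.2] [-179.8   -0.2  175.5] t 1.23 w 85.3
[-0.2, -0.2, 0.5, 10.0, 8.0, -6.0, 1.0]
--
3190 0.09064975523572963 ((450.5853271484375, 131.7790069580078), (36.925838470458984, 37.49126052856445), 88.17045593261719)
3282 0.05078828234682181 ((451.51153564453125, 131.22918701171875), (56.1777229309082, 55.5367431640625), 85.4079360961914)
```

View pics/w1.png

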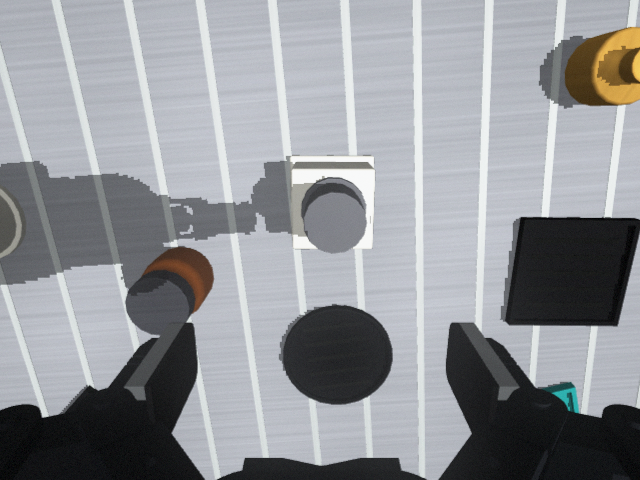

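The view shows the grey cup top at (335,222), centred on the white square pot, with the jar at (160,300) well clear. The wrist and top estimates agree to 3 mm.

Call:
drive_tool --pt "-0.2 -0.2 0 12 8 10 1" --pt "0 0 0 0 0 40 1" --pt "0 0 0 0 0 25 1" --pt "0 0 0 0 0 0 1"

```text
t: 1.78
ee_pos: [0.4469, 0.1376, 0.1178]
eef_rot: [179.9, -0.1, 175.9]
wrist_force: [0.2, 0.2, 0.8]
width: 0.0856
```

```bash
python3 -c "
from h import *
rows([(451.5,132,56,175.5,1)],step=20)"
```

```text
at [446.9 137.6 117.8] [ 1.799e+02 -1.000e-01  1.759e+02] t 1.77 w 85.6
[0.0, -0.0, 0.1, -1.0, -1.0, 15.0, 1.0]
[0.0, -0.0, 0.1, -1.0, -1.0, 15.0, 1.0]
[0.0, -0.0, 0.1, -1.0, -1.0, 15.0, 1.0]
[0.0, -0.0, 0.1, -1.0, -1.0, 15.0, 1.0]
--
```

Call:
drive_tool --pt "0 0 0 -4 -5 15 1" --pt "0 0 0 0 0 15 1" --pt "0 0 0 0 0 15 1" --pt "0 0 0 0 0 10 1" --pt "0 0 0 0 0 0 1"

```text
t: 2.4
ee_pos: [0.4529, 0.1343, 0.0634]
eef_rot: [179.8, 0.2, 176.1]
wrist_force: [-0.2, -0.5, -0.3]
width: 0.0852
```

```bash
python3 -c "
from h import *
rows([(451.5,132,56,175.5,1)],step=20)"
```

```text
at [452.9 134.3  63.4] [179.8   0.2 176.1] t 2.4 w 85.2
[0.2, 0.2, 0.6, 1.0, -2.0, 7.0, 1.0]
--
```

Correct the position and close.

Call:
drive_tool --pt "0.2 0.2 0.6 1 -2 7 1" --pt "0 0 0 0 0 0 0.2" --pt "0 0 0 0 0 0 -1" --pt "0 0 0 0 0 0 -1" --pt "0 0 0 0 0 0 -1" --newtons 30

```text
t: 3.02
ee_pos: [0.4532, 0.1326, 0.0576]
eef_rot: [179.9, 0.2, 175.5]
wrist_force: [0.6, -0.2, -0.7]
width: 0.0372
```

Call:
drive_tool --pt "0 0 0 0 0 0 -1" --pt "0 0 0 0 0 0 -1"

```text
t: 3.28
ee_pos: [0.4531, 0.1326, 0.0576]
eef_rot: [179.9, 0.2, 175.5]
wrist_force: [-1.3, 0.1, -1.3]
width: 0.0372
```

```bash
python3 -c "
from h import *
print(robot.sense()['joint_pos'].round(1))
rows([(453,132,150,175.5,-1),(552,-290,150,175.5,-1)],step=50)"
```

```text
[ 16.3  19.4 -20.2  50.2  -0.   20.8]
at [453.1 132.6  57.6] [179.9   0.2 175.5] t 3.27 w 37.2
[0.0, 0.1, -0.0, -0.0, -0.0, -46.0, -1.0]
[0.0, 0.1, -0.0, -0.0, -0.0, -46.0, -1.0]
--
[0.0, 0.0, 0.0, -15.0, -46.0, -0.0, -1.0]
[0.0, 0.0, 0.0, -15.0, -46.0, -0.0, -1.0]
[0.0, 0.0, 0.0, -15.0, -46.0, -0.0, -1.0]
[0.0, 0.0, 0.0, -15.0, -46.0, -0.0, -1.0]
[0.0, 0.0, 0.0, -15.0, -46.0, -0.0, -1.0]
[0.0, 0.0, 0.0, -15.0, -46.0, -0.0, -1.0]
[0.0, 0.0, 0.0, -15.0, -46.0, -0.0, -1.0]
[0.0, 0.0, 0.0, -15.0, -46.0, -0.0, -1.0]
[0.0, 0.0, 0.0, -15.0, -46.0, -0.0, -1.0]
--
```

Call:
drive_tool --pt "0 0 0 0 0 -15 -1" --pt "0 0 0 0 0 -40 -1" --pt "0 0 0 0 0 -40 -1" --pt "0 0 0 -8 -25 0 -1" --pt "0 0 0 -15 -46 0 -1"

```text
t: 3.9
ee_pos: [0.4697, 0.0607, 0.1549]
eef_rot: [180.0, 0.1, 175.9]
wrist_force: [0.8, -0.7, -0.7]
width: 0.0374
```

Call:
drive_tool --pt "0 0 0 -15 -46 0 -1" --pt "0 0 0 -15 -46 0 -1" --pt "0 0 0 -15 -46 0 -1" --pt "0 0 0 -15 -46 0 -1" --pt "0 0 0 -15 -46 0 -1"

```text
t: 4.53
ee_pos: [0.5295, -0.1808, 0.1553]
eef_rot: [179.9, 0.2, 176.0]
wrist_force: [0.9, -0.3, -0.8]
width: 0.0372
```

Call:
drive_tool --pt "0 0 0 -15 -46 0 -1" --pt "0 0 0 -10 -25 0 -1" --pt "0 0 0 0 0 0 -1"

```text
t: 4.9
ee_pos: [0.5496, -0.2594, 0.1538]
eef_rot: [179.9, 0.1, 175.7]
wrist_force: [0.2, 0.4, -0.3]
width: 0.0372
```

```bash
python3 -c "
from h import *
rows([(563,-310,60,175.5,-1)],step=40)
P,im,D=look('w2')"
```

```text
at [ 549.6 -259.4  153.8] [1.799e+02 1.000e-01 1.757e+02] t 4.9 w 37.2
[0.0, 0.0, 0.1, -6.0, -17.0, 31.0, -1.0]
[0.0, 0.0, 0.1, -6.0, -17.0, 31.0, -1.0]
[0.0, 0.0, 0.1, -6.0, -16.0, 31.0, -1.0]
--
```

View pics/w2.png

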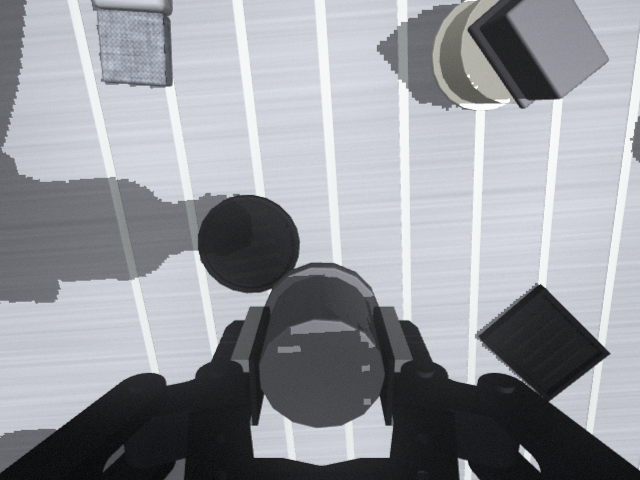

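The cup is held upright. The small tray is at (249,244), and its contour gives a closer measurement.

```bash
python3 -c "
from h import *
f=np.load('pics/w2.npz');P=(f['K'],f['A'],f['e']);g=cv2.cvtColor(f['p'],cv2.COLOR_RGB2GRAY)
m=(g<62).astype(np.uint8)*255
c=biggest(m,(190,185,302,290)); print(cv2.boundingRect(c),rect(P,c,.008))
c=biggest(m,(470,278,615,402)); print(cv2.boundingRect(c),rect(P,c,.008))
X=cloud(P,f['d']); Y=X[(X[...,2]>.08)&(X[...,2]<.1)&(X[...,1]<-.1)&(X[...,0]<.5)]
print(len(Y),cv2.minAreaRect((Y[:,:2]*1000).astype(np.float32)))
"
```

```text
(198, 195, 101, 95) rect c [ 559.1 -312. ] size [70.6 69.1] ang 85.6 | circ [ 561.3 -310.7] r 37.0
(470, 285, 140, 117) rect c [ 670.7 -113.7] size [ 85.2 101. ] ang 42.8 | circ [ 665.5 -107. ] r 59.1
7007 ((451.1360168457031, -148.6480255126953), (46.40619659423828, 26.946578979492188), 36.608028411865234)
```

Call:
drive_tool --pt "0 0 0 -6 -20 25 -1" --pt "0 0 0 -4 -20 30 -1" --pt "0 0 0 -2 -8 20 -1" --pt "0 0 0 0 0 0 -1" --pt "0 0 0 0 0 0 -1"

```text
t: 5.58
ee_pos: [0.5582, -0.3014, 0.0783]
eef_rot: [179.7, 0.1, 176.2]
wrist_force: [0.9, -0.5, -1.0]
width: 0.0373
```

```bash
python3 -c "
from h import *
rows([(561,-311,18,175.5,-1)],step=12)"
```

```text
at [ 558.2 -301.4   78.3] [1.797e+02 1.000e-01 1.762e+02] t 5.58 w 37.3
[0.0, 0.0, 0.1, -1.0, -2.0, 10.0, -1.0]
[0.0, 0.0, 0.1, -1.0, -2.0, 10.0, -1.0]
[0.0, 0.0, 0.1, -1.0, -2.0, 10.0, -1.0]
[0.0, 0.0, 0.1, -1.0, -2.0, 10.0, -1.0]
[0.0, 0.0, 0.1, -1.0, -2.0, 10.0, -1.0]
[0.0, 0.0, 0.1, -1.0, -2.0, 10.0, -1.0]
--
```

Call:
drive_tool --pt "0.3 0 0 -3 -9 12 -1" --pt "0 0 0 0 0 12 -1" --pt "0 0 0 0 0 12 -1" --pt "0 0 0 0 0 10 -1" --pt "0 0 0 0 0 5 -1"

```text
t: 6.2
ee_pos: [0.5624, -0.3105, 0.0263]
eef_rot: [-179.9, 0.3, 176.2]
wrist_force: [-0.4, -0.3, -0.9]
width: 0.0374
```

Call:
drive_tool --pt "0 0 0 0 0 0 -1" --pt "0 0 0 0 0 0 -1"

```text
t: 6.45
ee_pos: [0.5621, -0.3104, 0.0258]
eef_rot: [-179.9, 0.2, 176.2]
wrist_force: [-0.4, 0.5, -1.7]
width: 0.0374
```

```bash
python3 -c "
from h import *
rows([(561,-311,12,175.5,-1)],step=12)"
```

```text
at [ 562.1 -310.4   25.8] [-179.9    0.2  176.2] t 6.45 w 37.4
[-0.1, 0.1, 0.4, 1.0, -0.0, 7.0, -1.0]
[-0.1, 0.1, 0.4, 1.0, -0.0, 7.0, -1.0]
--
```

Call:
drive_tool --pt "0 0 0 0 0 5 -1" --pt "0 0 0 0 0 4 -1" --pt "0 0 0 0 0 3 -1" --pt "0 0 0 0 0 0 -1"

```text
t: 6.95
ee_pos: [0.5627, -0.3107, 0.0138]
eef_rot: [-179.9, 0.3, 176.2]
wrist_force: [-0.2, 0.0, -0.9]
width: 0.0373
```

Call:
drive_tool --pt "0 0 0 0 0 1.2 -1" --pt "0 0 0 0 0 1 -1" --pt "0 0 0 0 0 0 -1"

```text
t: 7.32
ee_pos: [0.5629, -0.3108, 0.0117]
eef_rot: [-179.8, 0.3, 176.2]
wrist_force: [-0.1, 0.1, -1.2]
width: 0.0373
```

Call:
drive_tool --pt "0 0 0 0 0 0.8 -1" --pt "0 0 0 0 0 0 -1"

```text
t: 7.58
ee_pos: [0.5631, -0.3109, 0.0116]
eef_rot: [-179.8, 0.4, 176.2]
wrist_force: [0.1, 0.4, -0.8]
width: 0.0372
```

Call:
drive_tool --pt "0 0 0 0 0 1.2 -1" --pt "0 0 0 0 0 0 -1"

```text
t: 7.82
ee_pos: [0.5634, -0.3111, 0.0116]
eef_rot: [-179.8, 0.4, 176.2]
wrist_force: [0.8, -0.1, 0.0]
width: 0.0371
```

Contact at z = 11.6 mm, as predicted. Release, then go up.

Call:
drive_tool --pt "0 0 0 0 0 0 -0.1" --pt "0 0 0 0 0 0 0.3" --pt "0 0 0 0 0 0 1" --pt "0 0 0 0 0 0 1" --pt "0 0 0 0 0 -15 1"

```text
t: 8.45
ee_pos: [0.5622, -0.3104, 0.025]
eef_rot: [-179.9, 0.3, 176.2]
wrist_force: [0.2, 0.5, 0.2]
width: 0.0854
```

Call:
drive_tool --pt "0 0 0 0 0 -50 1" --pt "0 0 0 0 0 -50 1" --pt "0 0 0 0 0 -50 1" --pt "0 0 0 0 0 0 1"

```text
t: 8.95
ee_pos: [0.5625, -0.3106, 0.185]
eef_rot: [-179.7, 0.6, 176.2]
wrist_force: [-0.4, 0.1, -0.2]
width: 0.0854
```

```bash
python3 -c "
from h import *
P,im,D=look('w3')
X=cloud(P,D)
Y=X[(X[...,2]>.035)&(X[...,2]<.055)&(X[...,1]<-.25)&(X[...,0]<.62)]
print(len(Y),Y[:,2].mean(),cv2.minAreaRect((Y[:,:2]*1000).astype(np.float32)))
rows([(451,-149,150,216.6,1)],step=50)"
```

```text
2418 0.044405844869741494 ((561.1357421875, -311.1203918457031), (36.99076843261719, 37.60945510864258), 88.54533386230469)
at [ 561.2 -309.9  182.2] [-179.9    0.3  176.2] t 9.0 w 85.3
[-0.0, 0.1, -8.1, 24.0, 31.0, 6.0, 1.0]
[-0.0, 0.1, -8.1, 20.0, 34.0, 6.0, 1.0]
[-0.0, 0.1, -8.1, 15.0, 36.0, 6.0, 1.0]
[-0.0, 0.1, -8.1, 9.0, 38.0, 6.0, 1.0]
[-0.0, 0.1, -8.1, 4.0, 39.0, 6.0, 1.0]
--
```

View pics/w3.png

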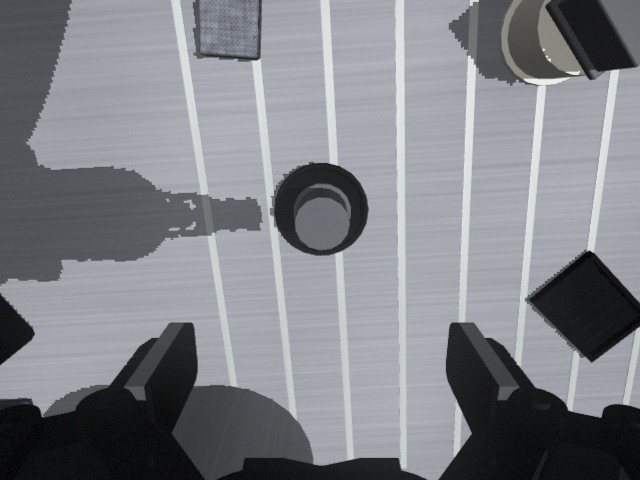

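The small cup stands centred in its tray at (322,210), with its top at 44 mm. Next is the oblong cup.

Call:
drive_tool --pt "0 0 -8 24 31 6 1" --pt "0 0 -8 20 34 6 1" --pt "0 0 -8 15 36 6 1" --pt "0 0 -8 9 38 6 1" --pt "0 0 -5 2 25 6 1"

```text
t: 9.62
ee_pos: [0.4518, -0.1559, 0.1451]
eef_rot: [179.9, -0.1, -145.7]
wrist_force: [-0.6, 0.1, 0.1]
width: 0.085
```

Call:
drive_tool --pt "0 0 0 0 0 0 1"

```text
t: 9.75
ee_pos: [0.4494, -0.1542, 0.1438]
eef_rot: [179.7, -0.3, -145.6]
wrist_force: [0.4, 0.2, 0.0]
width: 0.0856
```

```bash
python3 -c "
from h import *
rows([(451,-149,100,216.6,1),(451,-149,56,216.6,1)],step=20)"
```

```text
at [ 449.4 -154.2  143.8] [ 179.7   -0.3 -145.6] t 9.75 w 85.6
[0.1, -0.1, -0.7, -1.0, 1.0, 15.0, 1.0]
[0.1, -0.1, -0.7, -1.0, 1.0, 15.0, 1.0]
[0.1, -0.1, -0.7, -1.0, 1.0, 15.0, 1.0]
--
[0.0, 0.0, 0.0, 0.0, -0.0, 15.0, 1.0]
[0.0, 0.0, 0.0, 0.0, -0.0, 15.0, 1.0]
[0.0, 0.0, 0.0, 0.0, -0.0, 15.0, 1.0]
--
```

Call:
drive_tool --pt "0.3 -0.3 -2 -4 3 15 1" --pt "0 0 0 0 0 20 1" --pt "0 0 0 0 0 20 1" --pt "0 0 0 0 0 8 1" --pt "0 0 0 0 0 0 1"

```text
t: 10.38
ee_pos: [0.4532, -0.1523, 0.0784]
eef_rot: [-179.9, 0.0, -143.9]
wrist_force: [-0.3, -0.0, 0.0]
width: 0.0852
```

```bash
python3 -c "
from h import *
rows([(451,-149,57,216.6,1)],step=20)"
```

```text
at [ 453.2 -152.3   78.4] [-179.9    0.  -143.9] t 10.38 w 85.2
[-0.0, 0.0, -0.3, -0.0, 2.0, 11.0, 1.0]
[-0.0, 0.0, -0.3, -0.0, 2.0, 11.0, 1.0]
--
```

Call:
drive_tool --pt "0 0 -0.5 0 4 10 1" --pt "0 0 0 0 0 8 1" --pt "0 0 0 0 0 0 1"

```text
t: 10.75
ee_pos: [0.4519, -0.1495, 0.0603]
eef_rot: [-179.8, 0.1, -143.5]
wrist_force: [0.0, 0.1, 0.6]
width: 0.0858
```

```bash
python3 -c "
from h import *
rows([(451,-149,57,216.6,1)],step=20)"
```

```text
at [ 451.9 -149.5   60.3] [-1.798e+02  1.000e-01 -1.435e+02] t 10.75 w 85.8
[-0.2, 0.1, -0.1, 0.0, 1.0, 3.0, 1.0]
--
```

Call:
drive_tool --pt "-0.2 0 0 0 0.5 3 1" --pt "0 0 0 0 0 0 0" --pt "0 0 0 0 0 0 -1" --pt "0 0 0 0 0 0 -1" --pt "0 0 0 0 0 0 -1"

```text
t: 11.38
ee_pos: [0.4525, -0.1493, 0.0581]
eef_rot: [-179.9, 0.2, -143.5]
wrist_force: [0.7, -0.1, -0.7]
width: 0.0255
```

Call:
drive_tool --pt "0 0 0 0 0 0 -1" --pt "0 0 0 0 0 0 -1"

```text
t: 11.62
ee_pos: [0.4524, -0.1493, 0.0581]
eef_rot: [-179.9, 0.2, -143.5]
wrist_force: [-0.6, -0.2, 0.4]
width: 0.0259
```

```bash
python3 -c "
from h import *
rows([(451,-149,150,216.6,-1),(655,-98,150,224,-1)],step=50)"
```

```text
at [ 452.4 -149.3   58.1] [-179.9    0.2 -143.5] t 11.62 w 25.9
[-0.0, 0.1, -0.0, 0.0, 0.0, -46.0, -1.0]
[-0.0, 0.1, -0.0, 0.0, 0.0, -46.0, -1.0]
--
[-0.0, 0.0, -1.5, -39.0, -16.0, -0.0, -1.0]
[-0.0, 0.0, -1.5, -38.0, -17.0, -0.0, -1.0]
[-0.0, 0.0, -1.5, -38.0, -18.0, -0.0, -1.0]
[-0.0, 0.0, -1.5, -37.0, -19.0, -0.0, -1.0]
[-0.0, 0.0, -1.5, -37.0, -20.0, -0.0, -1.0]
--
```

Call:
drive_tool --pt "0 0 0 0 0 -15 -1" --pt "0 0 0 0 0 -40 -1" --pt "0 0 0 0 0 -40 -1" --pt "0 0 -1.5 -25 -10 0 -1" --pt "0 0 -1.5 -38 -16 0 -1"

```text
t: 12.25
ee_pos: [0.5159, -0.1317, 0.1554]
eef_rot: [179.9, 0.0, -140.5]
wrist_force: [-0.2, -1.2, 0.3]
width: 0.0258
```

```bash
python3 -c "
from h import *
f=np.load('pics/w2.npz');P=(f['K'],f['A'],f['e'])
Y=ray(P,[(541,285),(609,352),(548,400),(477,337)],.008)*1000;print(Y.round(1),Y.mean(0))
print(cv2.minAreaRect(Y[:,:2].astype(np.float32)))
rows([(658,-96,130,224.3,-1)],step=45)"
```

```text
[[ 606.6 -104.2    8. ]
 [ 666.4  -48.1    8. ]
 [ 706.7  -91.     8. ]
 [ 645.7 -149.1    8. ]] [656.34961362 -98.0778485    8.        ]
((656.0429077148438, -98.55438232421875), (84.26050567626953, 59.48672103881836), 43.20478057861328)
at [ 515.9 -131.7  155.4] [ 179.9    0.  -140.5] t 12.25 w 25.8
[0.0, 0.0, -1.2, -33.0, -16.0, 6.0, -1.0]
[0.0, 0.0, -1.2, -33.0, -16.0, 6.0, -1.0]
[0.0, 0.0, -1.2, -32.0, -17.0, 6.0, -1.0]
[0.0, 0.0, -1.2, -32.0, -18.0, 6.0, -1.0]
--
```

Call:
drive_tool --pt "0 0 -1.2 -33 -16 6 -1" --pt "0 0 -1.2 -33 -16 6 -1" --pt "0 0 -1 -32 -17 15 -1" --pt "0 0 -0.5 -20 -10 15 -1" --pt "0 0 0 0 0 0 -1"

```text
t: 12.88
ee_pos: [0.6494, -0.0965, 0.111]
eef_rot: [179.9, 0.0, -136.4]
wrist_force: [-0.5, 0.0, -0.1]
width: 0.0254
```

```bash
python3 -c "
from h import *
rows([(658,-97.5,40,224,-1)],step=20)"
```

```text
at [649.4 -96.5 111. ] [ 179.9    0.  -136.4] t 12.88 w 25.4
[0.0, 0.0, -0.1, -1.0, -2.0, 18.0, -1.0]
[0.0, 0.0, -0.1, -1.0, -2.0, 18.0, -1.0]
[0.0, 0.0, -0.1, -1.0, -2.0, 18.0, -1.0]
[0.0, 0.0, -0.1, -1.0, -2.0, 18.0, -1.0]
--
```

Call:
drive_tool --pt "0 0 0 -4 -6 18 -1" --pt "0 0 0 0 0 20 -1" --pt "0 0 0 0 0 18 -1" --pt "0 0 0 0 0 10 -1" --pt "0 0 0 0 0 0 -1"

```text
t: 13.5
ee_pos: [0.6541, -0.1003, 0.0418]
eef_rot: [179.9, -0.1, -136.6]
wrist_force: [-0.3, 0.6, 0.1]
width: 0.0257
```

```bash
python3 -c "
from h import *
rows([(658,-97.5,14,224,-1)],step=20)"
```

```text
at [ 654.1 -100.3   41.8] [ 1.799e+02 -1.000e-01 -1.366e+02] t 13.5 w 25.7
[0.1, -0.0, -0.3, -2.0, -0.0, 14.0, -1.0]
[0.1, -0.0, -0.3, -2.0, -0.0, 14.0, -1.0]
--
```

Call:
drive_tool --pt "0 0 -0.5 -4 0 10 -1" --pt "0 0 0 0 0 8 -1" --pt "0 0 0 0 0 5 -1" --pt "0 0 0 0 0 2 -1" --pt "0 0 0 0 0 0 -1"

```text
t: 14.12
ee_pos: [0.6584, -0.0976, 0.017]
eef_rot: [-180.0, 0.1, -136.1]
wrist_force: [0.9, 0.4, -0.5]
width: 0.026
```

Call:
drive_tool --pt "0 0 0 0 0 3 -1" --pt "0 0 0 0 0 1.5 -1" --pt "0 0 0 0 0 1 -1" --pt "0 0 0 0 0 0 -1"

```text
t: 14.62
ee_pos: [0.6591, -0.0978, 0.0122]
eef_rot: [-179.9, 0.1, -136.1]
wrist_force: [0.8, 0.6, -1.4]
width: 0.0257
```

Call:
drive_tool --pt "0 0 0 0 0 1 -1" --pt "0 0 0 0 0 0 -1"

```text
t: 14.88
ee_pos: [0.6593, -0.0978, 0.0123]
eef_rot: [-179.9, 0.1, -136.1]
wrist_force: [-1.0, -0.7, -1.6]
width: 0.0257
```

Call:
drive_tool --pt "0 0 0 0 0 0 -0.3" --pt "0 0 0 0 0 0 0.2" --pt "0 0 0 0 0 0 1" --pt "0 0 0 0 0 0 1" --pt "0 0 0 0 0 -15 1"

```text
t: 15.5
ee_pos: [0.658, -0.0976, 0.0258]
eef_rot: [180.0, 0.0, -136.1]
wrist_force: [-0.1, -0.8, 0.4]
width: 0.085
```

Call:
drive_tool --pt "0 0 0 0 0 -50 1" --pt "0 0 0 0 0 -50 1" --pt "0 0 0 20 5 -40 1" --pt "0 0 0 40 16 0 1" --pt "0 0 0 0 0 0 1"

```text
t: 16.12
ee_pos: [0.6, -0.1248, 0.1765]
eef_rot: [-179.7, 0.2, -136.0]
wrist_force: [1.0, 0.8, 0.1]
width: 0.0854
```

```bash
python3 -c "
from h import *
P,im,D=look('w4')
X=cloud(P,D)
def f(lo,hi,x0,x1,y0,y1):
    Y=X[(X[...,2]>lo)&(X[...,2]<hi)&(X[...,1]>y0)&(X[...,1]<y1)&(X[...,0]>x0)&(X[...,0]<x1)]
    print(len(Y),len(Y) and (Y[:,2].mean(),cv2.minAreaRect((Y[:,:2]*1000).astype(np.float32))))
f(.035,.055,.6,.72,-.16,-.04); f(.04,.06,.38,.52,-.22,-.08); f(.003,.012,.38,.52,-.22,-.08)
rows([(450,-148.5,120,224,1)],step=50)"
```

```text
2340 (np.float64(0.04421570626020016), ((658.3444213867188, -98.33120727539062), (46.56368637084961, 26.04557228088379), 43.927894592285156))
6830 (np.float64(0.05048787556841078), ((455.9673767089844, -142.02438354492188), (38.99190902709961, 59.8255729675293), 41.9806022644043))
1151 (np.float64(0.006605276843099982), ((452.185546875, -149.83139038085938), (123.58061218261719, 143.01486206054688), 84.75689697265625))
at [ 602.7 -124.6  177.6] [-179.5    0.4 -136. ] t 16.18 w 85.2
[-0.1, 0.1, 0.0, 32.0, 22.0, 14.0, 1.0]
[-0.1, 0.1, 0.0, 32.0, 22.0, 14.0, 1.0]
[-0.1, 0.1, 0.0, 32.0, 22.0, 14.0, 1.0]
[-0.1, 0.1, 0.0, 32.0, 22.0, 14.0, 1.0]
--
```

View pics/w4.png

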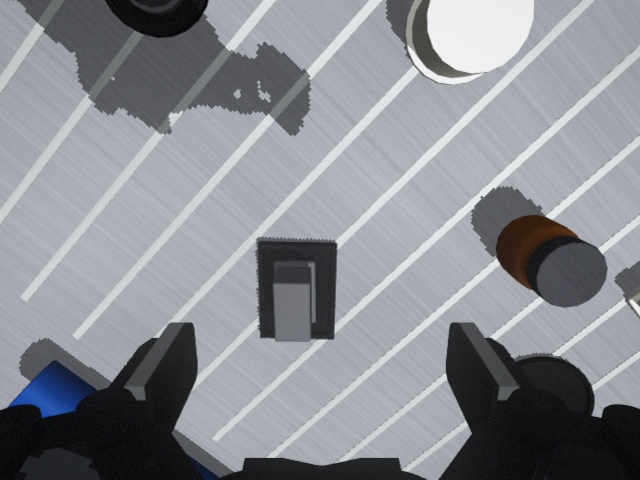

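The oblong cup stands lengthwise in its tray at (295,300), with its top at 44 mm. The round pot, top right, is bare and still standing.

Call:
drive_tool --pt "0 0 0 32 22 12 1" --pt "0 0 0 32 22 12 1" --pt "0 0 0 30 20 12 1" --pt "0 0 0 15 10 8 1" --pt "0 0 0 0 0 0 1"

```text
t: 16.8
ee_pos: [0.4777, -0.1474, 0.134]
eef_rot: [-179.0, 0.8, -135.8]
wrist_force: [-1.1, -1.0, -0.0]
width: 0.0855
```

```bash
python3 -c "
from h import *
P,im,D=look('w5',0)
X=cloud(P,D)
def f(lo,hi,x0,x1,y0,y1):
    Y=X[(X[...,2]>lo)&(X[...,2]<hi)&(X[...,1]>y0)&(X[...,1]<y1)&(X[...,0]>x0)&(X[...,0]<x1)]
    print(len(Y),len(Y) and (Y[:,2].mean(),cv2.minAreaRect((Y[:,:2]*1000).astype(np.float32))))
f(.04,.06,.38,.52,-.22,-.08)
rows([(449.5,-148.5,60,224,1)],step=50)"
```

```text
9486 (np.float64(0.05064000785082567), ((447.8277282714844, -149.1444091796875), (59.07967758178711, 59.19890594482422), 12.846036911010742))
at [ 478.9 -147.5  134.6] [-178.9    0.8 -135.7] t 16.85 w 85.4
[-0.6, 0.4, 0.1, 11.0, 11.0, 37.0, 1.0]
[-0.6, 0.4, 0.1, 11.0, 10.0, 37.0, 1.0]
--
```

Call:
drive_tool --pt "-0.7 0.5 0 11 11 15 1" --pt "-0.4 0.2 0 10 9 20 1" --pt "0 0 0 0 0 5 1" --pt "0 0 0 0 0 0 1"

```text
t: 17.35
ee_pos: [0.4598, -0.1484, 0.0968]
eef_rot: [-179.4, 0.5, -135.6]
wrist_force: [-0.6, 0.5, 0.2]
width: 0.0852
```

```bash
python3 -c "
from h import *
rows([(448.5,-149,10,224,1)],step=20)"
```

```text
at [ 459.8 -148.4   96.8] [-179.4    0.5 -135.6] t 17.35 w 85.2
[-0.1, 0.1, 0.1, 2.0, 2.0, 17.0, 1.0]
[-0.1, 0.1, 0.1, 2.0, 2.0, 17.0, 1.0]
[-0.1, 0.1, 0.1, 2.0, 2.0, 17.0, 1.0]
[-0.1, 0.1, 0.1, 2.0, 2.0, 17.0, 1.0]
[-0.1, 0.1, 0.1, 2.0, 2.0, 17.0, 1.0]
--
```

Call:
drive_tool --pt "-0.5 0.4 0 10 9 5 1" --pt "-0.2 0.2 0 2 2 5 1" --pt "0 0 0 0 0 10 1" --pt "0 0 0 0 0 0 1"

```text
t: 17.85
ee_pos: [0.4449, -0.1493, 0.0768]
eef_rot: [-180.0, -0.0, -135.5]
wrist_force: [0.0, -0.2, 0.1]
width: 0.0856
```

```bash
python3 -c "
from h import *
rows([(448.5,-149,10,224,1)],step=20)"
```

```text
at [ 444.9 -149.3   76.8] [-180.    -0.  -135.5] t 17.85 w 85.6
[-0.0, -0.0, 0.1, -1.0, -1.0, 17.0, 1.0]
[-0.0, -0.0, 0.1, -1.0, -1.0, 17.0, 1.0]
[-0.0, -0.0, 0.1, -1.0, -1.0, 17.0, 1.0]
[-0.0, -0.0, 0.1, -1.0, -1.0, 17.0, 1.0]
--
```

Call:
drive_tool --pt "0 0 0 -3 -2.5 10 1" --pt "0 0 0 0 0 18 1" --pt "0 0 0 0 0 18 1" --pt "0 0 0 0 0 10 1" --pt "0 0 0 0 0 0 1"

```text
t: 18.48
ee_pos: [0.4506, -0.1492, 0.0181]
eef_rot: [-179.9, 0.0, -135.5]
wrist_force: [0.7, -0.3, 0.4]
width: 0.0853
```

```bash
python3 -c "
from h import *
rows([(448.5,-149,10,224,1)],step=20)"
```

```text
at [ 450.6 -149.2   18.1] [-179.9    0.  -135.5] t 18.48 w 85.3
[-0.1, 0.0, 0.5, 1.0, 2.0, 8.0, 1.0]
--
```

Call:
drive_tool --pt "0 0 0 1 1.5 8 1" --pt "0 0 0 0 0 0 0.5" --pt "0 0 0 0 0 0 -0.5" --pt "0 0 0 0 0 0 -0.5" --pt "0 0 0 0 0 0 -0.5" --newtons 40

```text
t: 19.1
ee_pos: [0.4501, -0.1493, 0.011]
eef_rot: [-179.7, 0.1, -135.5]
wrist_force: [0.1, -0.4, -1.6]
width: 0.0595
```

Call:
drive_tool --pt "0 0 0 0 0 0 -1" --pt "0 0 0 0 0 0 -1"

```text
t: 19.35
ee_pos: [0.4499, -0.1492, 0.0109]
eef_rot: [-179.8, 0.1, -135.5]
wrist_force: [-0.1, 0.5, -1.2]
width: 0.0589
```

```bash
python3 -c "
from h import *
f=np.load('pics/w1.npz');P=(f['K'],f['A'],f['e']);g=cv2.cvtColor(f['p'],cv2.COLOR_RGB2GRAY);m=(g<75).astype(np.uint8)*255
for b in ((270,295,400,410),(495,205,640,335)):
    c=biggest(m,b); print(cv2.boundingRect(c),rect(P,c,.008))
rows([(450,-149,150,224,-1),(594,124,150,224,-1)],step=50)"
```

```text
(283, 305, 109, 99) rect c [591.3 126. ] size [94.4 97. ] ang 85.7 | circ [591.5 126.1] r 48.9
(505, 217, 135, 109) rect c [529.  320.8] size [95.7 93.8] ang 85.0 | circ [529.1 320.9] r 66.2
at [ 449.9 -149.2   10.9] [-1.798e+02  1.000e-01 -1.355e+02] t 19.35 w 58.9
[-0.1, 0.0, 0.2, -0.0, -0.0, -46.0, -1.0]
[-0.1, 0.0, 0.2, -0.0, -0.0, -46.0, -1.0]
[-0.1, 0.0, 0.2, -0.0, -0.0, -46.0, -1.0]
--
[0.0, 0.0, 0.0, -42.0, 14.0, 0.0, -1.0]
[0.0, 0.0, 0.0, -42.0, 14.0, 0.0, -1.0]
[0.0, 0.0, 0.0, -42.0, 14.0, 0.0, -1.0]
[0.0, 0.0, 0.0, -42.0, 14.0, 0.0, -1.0]
[0.0, 0.0, 0.0, -42.0, 14.0, 0.0, -1.0]
[0.0, 0.0, 0.0, -42.0, 14.0, 0.0, -1.0]
[0.0, 0.0, 0.0, -42.0, 14.0, 0.0, -1.0]
--
```

Call:
drive_tool --pt "0 0 0 0 0 -12 -1" --pt "0 0 0 0 0 -35 -1" --pt "0 0 0 0 0 -40 -1" --pt "0 0 0 0 0 -35 -1" --pt "0 0 0 -20 7 -5 -1"

```text
t: 19.98
ee_pos: [0.458, -0.1302, 0.1442]
eef_rot: [-179.8, 0.1, -135.7]
wrist_force: [0.3, -0.1, -2.4]
width: 0.059
```

Call:
drive_tool --pt "0 0 0 -40 14 0 -1" --pt "0 0 0 -42 14 0 -1" --pt "0 0 0 -42 14 0 -1" --pt "0 0 0 -42 14 0 -1" --pt "0 0 0 -40 14 0 -1"

```text
t: 20.6
ee_pos: [0.5603, 0.0672, 0.151]
eef_rot: [-179.4, 0.3, -136.0]
wrist_force: [0.7, -0.2, -1.1]
width: 0.059
```

```bash
python3 -c "
from h import *
rows([(593.5,126,120,224,-1),(593.5,126,60,224,-1)],step=40)"
```

```text
at [560.3  67.2 151. ] [-179.4    0.3 -136. ] t 20.6 w 59.0
[-0.3, 0.2, 0.0, -32.0, 10.0, 16.0, -1.0]
[-0.3, 0.2, 0.0, -32.0, 10.0, 16.0, -1.0]
--
[0.0, 0.0, 0.0, 0.0, -0.0, 30.0, -1.0]
[0.0, 0.0, 0.0, 0.0, -0.0, 30.0, -1.0]
--
```

Call:
drive_tool --pt "-0.3 0.2 0 -30 10 5 -1" --pt "-0.2 0.1 0 -15 5 15 -1" --pt "0 0 0 -5 1 25 -1" --pt "0 0 0 0 0 15 -1" --pt "0 0 0 0 0 0 -1"

```text
t: 21.22
ee_pos: [0.5858, 0.1166, 0.0898]
eef_rot: [-179.9, -0.0, -135.8]
wrist_force: [-0.3, -0.5, -1.0]
width: 0.0594
```

```bash
python3 -c "
from h import *
rows([(593.5,126,30,224,-1)],step=15)"
```

```text
at [585.8 116.6  89.8] [-179.9   -0.  -135.8] t 21.23 w 59.4
[-0.0, -0.0, 0.0, -2.0, 0.0, 12.0, -1.0]
[-0.0, -0.0, 0.0, -2.0, 0.0, 12.0, -1.0]
[-0.0, -0.0, 0.0, -2.0, 0.0, 12.0, -1.0]
[-0.0, -0.0, 0.0, -2.0, 0.0, 12.0, -1.0]
[-0.0, -0.0, 0.0, -2.0, 0.0, 12.0, -1.0]
--
```

Call:
drive_tool --pt "0 0 0 -8 1 10 -1" --pt "0 0 0 -2 0 15 -1" --pt "0 0 0 0 0 15 -1" --pt "0 0 0 0 0 10 -1" --pt "0 0 0 0 0 0 -1"

```text
t: 21.85
ee_pos: [0.5933, 0.1233, 0.0375]
eef_rot: [-179.8, 0.1, -135.9]
wrist_force: [0.4, -0.3, -1.5]
width: 0.0591
```

```bash
python3 -c "
from h import *
rows([(593.5,126,15,224,-1)],step=15)"
```

```text
at [593.3 123.3  37.5] [-1.798e+02  1.000e-01 -1.359e+02] t 21.85 w 59.1
[-0.1, 0.0, 0.1, -1.0, 1.0, 11.0, -1.0]
[-0.1, 0.0, 0.1, -1.0, 1.0, 11.0, -1.0]
--
```

Call:
drive_tool --pt "0 0 0 -2 2 8 -1" --pt "0 0 0 0 0 6 -1" --pt "0 0 0 0 0 3 -1" --pt "0 0 0 0 0 1 -1" --pt "0 0 0 0 0 0 -1"

```text
t: 22.48
ee_pos: [0.5942, 0.1265, 0.0193]
eef_rot: [-179.8, 0.2, -135.9]
wrist_force: [-0.0, -0.7, -1.1]
width: 0.0595
```

Call:
drive_tool --pt "0 0 0 0 0 2 -1" --pt "0 0 0 0 0 1.2 -1" --pt "0 0 0 0 0 1 -1" --pt "0 0 0 0 0 0 -1"

```text
t: 22.98
ee_pos: [0.5946, 0.1265, 0.0154]
eef_rot: [-179.7, 0.2, -135.9]
wrist_force: [0.4, -0.2, -1.4]
width: 0.0589
```

Call:
drive_tool --pt "0 0 0 0 0 1 -1" --pt "0 0 0 0 0 0 -1"

```text
t: 23.22
ee_pos: [0.595, 0.1265, 0.015]
eef_rot: [-179.7, 0.2, -135.9]
wrist_force: [0.1, 0.2, -2.0]
width: 0.0593
```

Call:
drive_tool --pt "0 0 0 0 0 1 -1" --pt "0 0 0 0 0 0 -1"

```text
t: 23.48
ee_pos: [0.5951, 0.1266, 0.015]
eef_rot: [-179.7, 0.3, -135.9]
wrist_force: [-0.6, -0.4, -1.7]
width: 0.0594
```

Call:
drive_tool --pt "0 0 0 0 0 0 0.6" --pt "0 0 0 0 0 0 1" --pt "0 0 0 0 0 0 1" --pt "0 0 0 0 0 -15 1" --pt "0 0 0 0 0 -40 1"

```text
t: 24.1
ee_pos: [0.5924, 0.1261, 0.0683]
eef_rot: [-179.9, -0.1, -135.9]
wrist_force: [0.2, 0.7, -0.0]
width: 0.0854
```

Call:
drive_tool --pt "0 0 0 0 0 -40 1" --pt "0 0 0 0 0 -40 1" --pt "0 0 0 0 0 0 1"

```text
t: 24.48
ee_pos: [0.5952, 0.1269, 0.1581]
eef_rot: [-179.6, 0.5, -135.9]
wrist_force: [0.3, 0.0, 0.7]
width: 0.0854
```

```bash
python3 -c "
from h import *
rows([(452.5,131,125,175.4,1)],step=45)
P,im,D=look('w6')
X=cloud(P,D); Y=X[(X[...,2]>.047)&(X[...,2]<.062)&(abs(X[...,0]-.593)<.06)&(abs(X[...,1]-.126)<.06)]
print(len(Y),Y[:,2].mean(),cv2.minAreaRect((Y[:,:2]*1000).astype(np.float32)))"
```

```text
at [595.2 126.9 158.1] [-179.6    0.5 -135.9] t 24.48 w 85.4
[-0.0, 0.1, 9.7, 20.0, 20.0, 6.0, 1.0]
[-0.0, 0.1, 9.7, 23.0, 17.0, 6.0, 1.0]
[-0.0, 0.1, 9.7, 26.0, 13.0, 6.0, 1.0]
[-0.0, 0.1, 9.7, 27.0, 8.0, 6.0, 1.0]
[-0.0, 0.1, 9.7, 28.0, 3.0, 7.0, 1.0]
--
7532 0.05463167996491896 ((593.7393188476562, 125.88116455078125), (59.177207946777344, 59.15390396118164), 49.48848342895508)
```

View pics/w6.png

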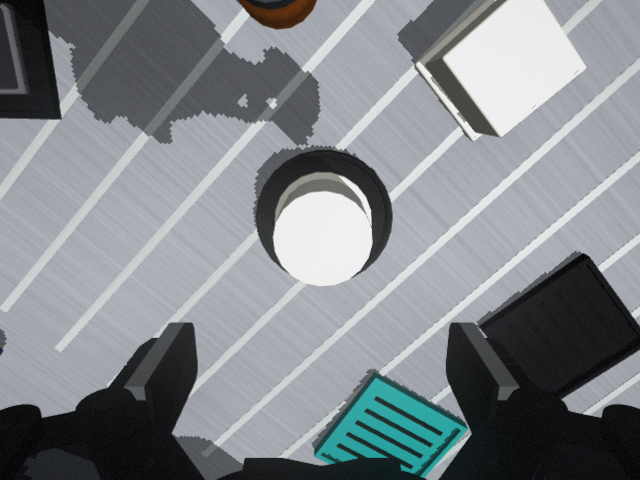

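The round pot is in its tray at (323,235), with its top at 54.6 mm and centred at (593.7,125.9). Now the square pot.

Call:
drive_tool --pt "0 0.2 9.5 20 20 6 1" --pt "0 0.1 9.5 23 17 6 1" --pt "0 0 9.5 26 13 6 1" --pt "0 0 9.5 27 8 6 1" --pt "0 0 6 15 3 0 1"

```text
t: 25.15
ee_pos: [0.4578, 0.1305, 0.1264]
eef_rot: [-179.7, -0.3, 178.6]
wrist_force: [-0.3, -0.4, 0.6]
width: 0.0852
```

Call:
drive_tool --pt "0 0 0 0 0 0 1"

```text
t: 25.28
ee_pos: [0.456, 0.1303, 0.1256]
eef_rot: [-179.6, -0.4, 178.7]
wrist_force: [-0.0, 0.9, -0.2]
width: 0.0855
```

```bash
python3 -c "
from h import *
P,im,D=look('w7',0)
X=cloud(P,D); Y=X[(X[...,2]>.042)&(X[...,2]<.058)&(abs(X[...,0]-.453)<.05)&(abs(X[...,1]-.131)<.05)]
print(len(Y),Y[:,2].mean(),cv2.minAreaRect((Y[:,:2]*1000).astype(np.float32)))
rows([(452,131,90,175.4,1)],step=45)"
```

```text
10597 0.050535326771813514 ((451.7341003417969, 131.1004180908203), (56.13068389892578, 56.47648620605469), 85.45555114746094)
at [456.7 130.3 125.7] [-179.6   -0.4  178.7] t 25.32 w 85.3
[-0.4, -0.4, 3.3, 5.0, 1.0, 36.0, 1.0]
--
```

Call:
drive_tool --pt "-0.4 -0.4 3.3 4 1 15 1" --pt "0 0 0 0 0 25 1" --pt "0 0 0 0 0 12 1" --pt "0 0 0 0 0 0 1"

```text
t: 25.82
ee_pos: [0.4564, 0.1314, 0.0724]
eef_rot: [179.9, 0.2, 175.6]
wrist_force: [-0.1, -0.4, 0.9]
width: 0.0857
```

```bash
python3 -c "
from h import *
rows([(452,131,10,175.4,1)],step=18)"
```

```text
at [456.4 131.4  72.4] [179.9   0.2 175.6] t 25.82 w 85.7
[0.0, 0.0, 0.0, 1.0, -0.0, 16.0, 1.0]
[0.0, 0.0, 0.0, 1.0, -0.0, 16.0, 1.0]
[0.0, 0.0, 0.0, 1.0, -0.0, 16.0, 1.0]
[0.0, 0.0, 0.0, 1.0, -0.0, 16.0, 1.0]
--
```

Call:
drive_tool --pt "0 0.2 0 4 -0.5 12 1" --pt "0 0 0 0 0 16 1" --pt "0 0 0 0 0 16 1" --pt "0 0 0 0 0 10 1" --pt "0 0 0 0 0 0 1"

```text
t: 26.45
ee_pos: [0.4544, 0.1317, 0.0175]
eef_rot: [179.9, 0.2, 175.6]
wrist_force: [1.0, -0.8, 0.8]
width: 0.0855
```

```bash
python3 -c "
from h import *
rows([(452,131,10,175.4,1)],step=18)"
```

```text
at [454.4 131.7  17.5] [179.9   0.2 175.6] t 26.45 w 85.5
[0.1, 0.2, 0.2, 2.0, -1.0, 8.0, 1.0]
--
```

Call:
drive_tool --pt "0 0.2 0.2 2 -0.5 8 1" --pt "0 0 0 0 0 0 0.5" --pt "0 0 0 0 0 0 -0.5" --pt "0 0 0 0 0 0 -0.5" --pt "0 0 0 0 0 0 -0.5"

```text
t: 27.08
ee_pos: [0.4534, 0.1317, 0.0104]
eef_rot: [179.8, 0.1, 175.4]
wrist_force: [-0.2, -0.1, -1.9]
width: 0.0557
```

Call:
drive_tool --pt "0 0 0 0 0 0 -1" --pt "0 0 0 0 0 0 -1"

```text
t: 27.32
ee_pos: [0.4532, 0.1316, 0.0103]
eef_rot: [179.8, 0.1, 175.4]
wrist_force: [-0.1, 0.6, -2.4]
width: 0.0557
```

```bash
python3 -c "
from h import *
rows([(453,131,120,175.3,-1),(531,321,120,175.3,-1)],step=45)"
```

```text
at [453.2 131.6  10.3] [1.798e+02 1.000e-01 1.754e+02] t 27.32 w 55.7
[0.1, 0.0, 0.0, -0.0, -0.0, -37.0, -1.0]
[0.1, 0.0, 0.0, 0.0, -0.0, -37.0, -1.0]
[0.1, 0.0, 0.0, 0.0, -0.0, -37.0, -1.0]
--
[0.0, 0.0, 0.0, -12.0, 39.0, 0.0, -1.0]
[0.0, 0.0, 0.0, -12.0, 39.0, 0.0, -1.0]
[0.0, 0.0, 0.0, -12.0, 39.0, 0.0, -1.0]
[0.0, 0.0, 0.0, -12.0, 39.0, 0.0, -1.0]
[0.0, 0.0, 0.0, -12.0, 39.0, 0.0, -1.0]
--
```

Call:
drive_tool --pt "0 0 0 0 0 -12 -1" --pt "0 0 0 0 0 -35 -1" --pt "0 0 0 0 0 -40 -1" --pt "0 0 0 -5 20 -15 -1" --pt "0 0 0 -12 38 0 -1"

```text
t: 27.95
ee_pos: [0.4739, 0.1867, 0.1187]
eef_rot: [179.8, 0.1, 175.2]
wrist_force: [0.3, -0.3, -1.9]
width: 0.0553
```

Call:
drive_tool --pt "0 0 0 -12 38 0 -1" --pt "0 0 0 -12 38 0 -1" --pt "0 0 0 -10 28 0 -1" --pt "0 0 0 -3 10 10 -1" --pt "0 0 0 0 0 0 -1"

```text
t: 28.58
ee_pos: [0.5225, 0.3023, 0.1128]
eef_rot: [179.7, 0.3, 175.3]
wrist_force: [-0.4, -0.8, -1.9]
width: 0.0555
```

```bash
python3 -c "
from h import *
rows([(531,321,60,175.3,-1)],step=20)"
```

```text
at [522.5 302.3 112.8] [179.7   0.3 175.3] t 28.57 w 55.5
[0.1, 0.1, -0.0, -2.0, 6.0, 18.0, -1.0]
[0.1, 0.1, -0.0, -2.0, 6.0, 18.0, -1.0]
[0.1, 0.1, -0.0, -2.0, 6.0, 18.0, -1.0]
--
```

Call:
drive_tool --pt "0.3 0.3 0 -6 16 10 -1" --pt "0 0 0 -1 2 18 -1" --pt "0 0 0 0 0 18 -1" --pt "0 0 0 0 0 12 -1" --pt "0 0 0 0 0 0 -1"

```text
t: 29.2
ee_pos: [0.5278, 0.3126, 0.0512]
eef_rot: [-179.6, -0.3, 175.0]
wrist_force: [0.1, -0.5, -1.8]
width: 0.0555
```

```bash
python3 -c "
from h import *
rows([(531,321,30,175.3,-1)],step=15)"
```

```text
at [527.8 312.6  51.2] [-179.6   -0.3  175. ] t 29.2 w 55.5
[-0.2, -0.1, -0.2, -1.0, 4.0, 11.0, -1.0]
[-0.2, -0.1, -0.2, -1.0, 4.0, 11.0, -1.0]
--
```

Call:
drive_tool --pt "-0.3 -0.2 -0.3 -3 8 5 -1" --pt "0 0 0 0 1 8 -1" --pt "0 0 0 0 0 5 -1" --pt "0 0 0 0 0 0 -1"

```text
t: 29.7
ee_pos: [0.5327, 0.322, 0.0334]
eef_rot: [180.0, 0.1, 175.3]
wrist_force: [-0.3, 0.6, -2.2]
width: 0.0556
```

```bash
python3 -c "
from h import *
rows([(531,321,14.3,175.3,-1)],step=15)"
```

```text
at [532.7 322.   33.4] [1.800e+02 1.000e-01 1.753e+02] t 29.7 w 55.6
[0.0, 0.0, -0.0, 1.0, -1.0, 10.0, -1.0]
[0.0, 0.0, -0.0, 1.0, -1.0, 10.0, -1.0]
--
```

Call:
drive_tool --pt "0 0 0 1 -1 6 -1" --pt "0 0 0 0 0 5 -1" --pt "0 0 0 0 0 2.5 -1" --pt "0 0 0 0 0 1 -1" --pt "0 0 0 0 0 0 -1"

```text
t: 30.32
ee_pos: [0.5317, 0.3211, 0.0182]
eef_rot: [180.0, 0.1, 175.3]
wrist_force: [1.1, -1.5, -1.6]
width: 0.0553
```

Call:
drive_tool --pt "0 0 0 0 0 1.5 -1" --pt "0 0 0 0 0 1.2 -1" --pt "0 0 0 0 0 1 -1" --pt "0 0 0 0 0 1 -1" --pt "0 0 0 0 0 0 -1"

```text
t: 30.95
ee_pos: [0.5322, 0.3214, 0.0144]
eef_rot: [179.9, 0.1, 175.3]
wrist_force: [-0.3, 0.4, -2.6]
width: 0.0559
```

Call:
drive_tool --pt "0 0 0 0 0 1 -1" --pt "0 0 0 0 0 0 -1"

```text
t: 31.2
ee_pos: [0.5324, 0.3214, 0.0144]
eef_rot: [179.9, 0.2, 175.3]
wrist_force: [-0.1, 0.5, -2.7]
width: 0.0556
```

On the floor at 14.4 mm (14.3 predicted). Release, go up, and check from the wrist and the top.

Call:
drive_tool --pt "0 0 0 0 0 0 0.5" --pt "0 0 0 0 0 0 1" --pt "0 0 0 0 0 0 1" --pt "0 0 0 0 0 -15 1" --pt "0 0 0 0 0 -40 1"

```text
t: 31.82
ee_pos: [0.5301, 0.3201, 0.0676]
eef_rot: [-179.9, -0.1, 175.3]
wrist_force: [0.7, 0.5, 1.2]
width: 0.0852
```

Call:
drive_tool --pt "0 0 0 0 0 -50 1" --pt "0 0 0 0 0 -50 1" --pt "0 0 0 30 0 -10 1" --pt "0 0 0 40 0 0 1" --pt "0 0 0 0 0 0 1"

```text
t: 32.45
ee_pos: [0.4623, 0.328, 0.1917]
eef_rot: [179.5, 0.6, 175.2]
wrist_force: [0.8, 0.0, 0.7]
width: 0.0856
```

```bash
python3 -c "
from h import *
P,im,D=look('w8')
X=cloud(P,D); Y=X[(X[...,2]>.047)&(X[...,2]<.062)&(abs(X[...,0]-.53)<.06)&(abs(X[...,1]-.321)<.06)]
print(len(Y),Y[:,2].mean(),cv2.minAreaRect((Y[:,:2]*1000).astype(np.float32)))
p,D=robot.read_camera('side')
cv2.imwrite('pics/side9.png',p[:,:,::-1])
p,D=robot.read_camera('top'); X=cloud(pose('top'),D)
for n,x,y,lo,hi in(('sq',.53,.321,.045,.062),('rd',.593,.126,.045,.062),('ob',.657,-.098,.035,.055),('sm',.561,-.311,.035,.055),('jar',.498,.012,.055,.075),('wt',.378,.328,.03,.065)):
    Y=X[(X[...,2]>lo)&(X[...,2]<hi)&(abs(X[...,0]-x)<.06)&(abs(X[...,1]-y)<.05)]
    if len(Y)>4: print(n,len(Y),np.median(Y[:,2]).round(4),cv2.minAreaRect((Y[:,:2]*1000).astype(np.float32))[:2])
f=np.load('pics/top0.npz');X=cloud(pose('top'),f['d'])
for n,x,y,lo,hi in(('jar0',.498,.012,.055,.075),('wt0',.378,.328,.03,.065)):
    Y=X[(X[...,2]>lo)&(X[...,2]<hi)&(abs(X[...,0]-x)<.06)&(abs(X[...,1]-y)<.05)]
    print(n,len(Y),cv2.minAreaRect((Y[:,:2]*1000).astype(np.float32))[:2])
"
```

```text
5612 0.054442242542824024 ((530.7528076171875, 321.1748046875), (56.11565017700195, 56.90667724609375), 85.27982330322266)
sq 505 0.0547 ((534.5137329101562, 320.89556884765625), (56.8755989074707, 56.21094512939453))
rd 500 0.0544 ((596.3955078125, 125.8486328125), (58.93543243408203, 58.20968246459961))
ob 227 0.0449 ((661.3181762695312, -97.85779571533203), (46.67973709106445, 27.658498764038086))
sm 217 0.0446 ((564.2769165039062, -310.0523986816406), (36.20962905883789, 36.74432373046875))
jar 293 0.0655 ((510.34136962890625, 5.03033447265625), (43.480655670166016, 42.17774200439453))
jar0 293 ((509.76751708984375, 5.08251953125), (42.18796157836914, 44.1824951171875))
wt0 319 ((378.11578369140625, 329.24884033203125), (44.89064407348633, 47.433685302734375))
```

View pics/w8.png

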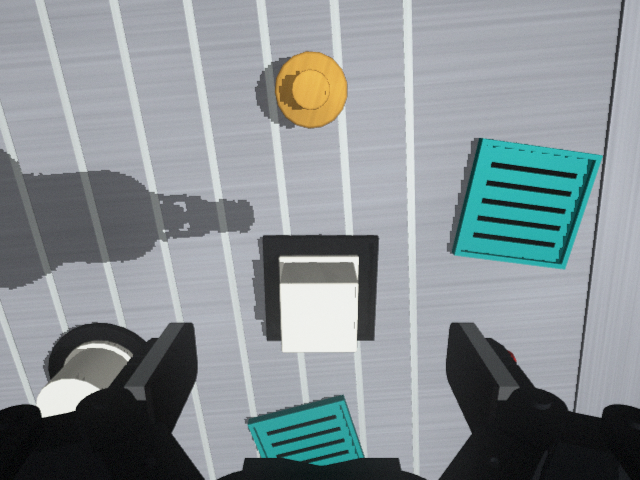

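View pics/side9.png

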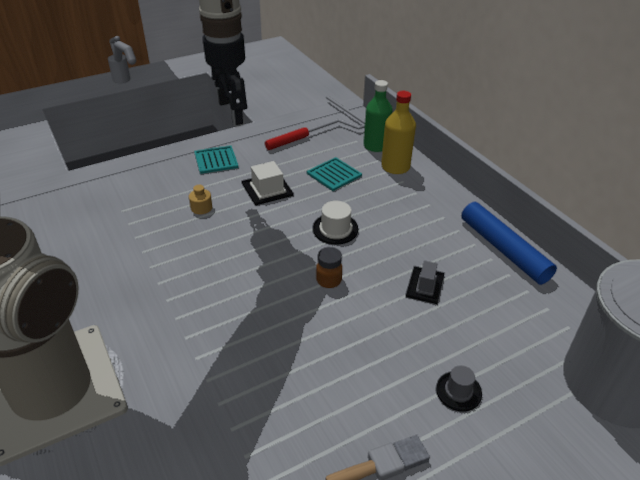

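All four pots stand in their own trays. The jar at (329,268) and the weight at (200,200) are where they were in the first side view. The gripper is clear, so I'm handing in.

```bash
python3 -c "
from bench import robot
print(robot.close_job())"
```

```text
the job is handed in; nothing more can be done
None
```

All four pots are now upside down in their own black trays, and the job is handed in at about 33 s of the 102 s. I moved the small cup first, then the oblong cup, the round pot and the square pot. Each was lowered until it touched the tray floor before I let go.

- **Height:** the last depth readings put the cup tops at 44–45 mm and the pot tops at 54–55 mm. These are the heights expected for pots standing flat on the 4 mm tray floors.
- **Position:** each pot is within about 3 mm of its tray's centre, with 10 mm of room on each side. The oblong cup and square pot are turned to within about 1° of their trays.
- **Bystanders:** the jar moved less than 1 mm in the top view. The arm hid the weight from the top camera, so I checked it only by eye in the wrist and side pictures, where it stands where it did at the start. I left both turquoise look-alikes alone.
- **Disagreement:** the top camera read x about 3 mm further out than the wrist camera. I used values between the two or the wrist's.
- **Forces:** the wrist force readings stayed within about 3 N throughout.

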